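# Tip the bead pan for scooping

### The job

Two shallow pans stand on the decorating bench. Take the one with the three round wooden beads by its grab bar and tip it up by about 30 degrees, so that the beads run together in its narrow low end ready for the scoop, then let go and leave it standing tipped on its stiff hinge. Spill no bead, and leave the other pan (with the flat metal caps) as it is.

Things in the scene. Friction and masses are not known exactly. Their poses are not given: they have to be found in the camera images.
- bead_pan_bar (a point): Middle of the steel grab bar (12 mm thick, 104 clear length, level, 54 above the table) at the wide end of the bead pan; may turn in the grip. x runs along the pan to its narrow end, y along the bar, z out of the pan. Pan starts level; hinge parallel to y, 230 ahead (x) and 14 below (z) this point; lifting the bar tips it, 50 degrees at most; friction holds it at any angle; lifting takes 6-8 N.
- bead1: Plain wooden bead, a 30 mm ball of 13 g with a small dark hole, one of three loose in the bead pan; rolls once the pan tips over 8 degrees. Origin: its centre. The pan: shallow aluminium, inside 180 long, 120 wide, last 78 mm tapering to a 44 mm end; walls 22 high, 3 thick, on a low fixed stand.
- bead2: Plain wooden bead, a 30 mm ball of 13 g with a small dark hole, one of three loose in the bead pan; rolls once the pan tips over 8 degrees. Origin: its centre. The pan's floor is 10 mm below the bar's axis; its wide end wall starts 47 mm ahead of the bar's axis and reaches 12 mm above it; nothing is under the bar.
- bead3: Plain wooden bead, a 30 mm ball of 13 g with a small dark hole, one of three loose in the bead pan; rolls once the pan tips over 8 degrees. Origin: its centre. The inside of the narrow end wall is 227 mm ahead of the bar's axis.
- other_pan_bar (a point): Middle of the grab bar of the other pan: same shape, stand and axes, but holding three flat metal bauble caps (26 mm across, 14 high). Either pan may be the left one. This one stays level.
There are look-alikes about, which are no part of the job. What is shaped like the bead2 but purple or turquoise is not meant. Leave any blue look-alike of the bead3 alone.

How it is judged:
By the outcome, as a careful person would: the job done as asked, in the order asked, and still so for the second after the job is handed in, with the robot touching nothing.
It also fails if it takes over 38 s, if anything falls off the work surface, if the arm or the gripper's body presses on something with over 40 N, if the wrist force passes 120 N, or if a joint passes its speed limit or range.

### The arm

A 7-joint arm with a two-finger parallel gripper is mounted at the origin on the work surface. World frame = base frame: x ahead of the robot, y to its left, z up, the work surface at z = 0. Lengths are in m, angles in rad, forces in N, time in s.
With the tool pointing down it reaches from about 0.35 to 0.9 m from the base axis. Payload 19.9 kg.
Tool frame: the origin (TCP) lies on the front face of the gripper's body, between the roots of the fingers; the fingertips stand 97 mm ahead of it and the grasp point (between the pads) lies 78 mm ahead of it; z points along the fingers, y is the line along which they close (so a half turn about z gives the same grasp; the last joint's range is limited). The gripper opens to 94 mm and grips with 3 to 60 N. Pads are 16 mm wide; open, the fingers measure 119 mm over their backs; the gripper's body (75 mm by 177 mm) begins 78 mm behind the grasp point.
Start: joints at [-1.31, 0.417, -0.01, 1.614, 0.005, 1.111, -0.053], TCP at [0.186, 0.597, 0.303] pointing down, gripper open.
Joint ranges: [-2.81, 2.81], [-0.39, 2.02], [-1.27, 1.25], [0.06, 2.57], [-1.19, 4.33], [0.19, 2], [-2.82, 2.82]. Speed limits (rad/s): [1.89, 1.89, 2.39, 2.39, 3.01, 3.01, 3.01].

### API

Orientations are given as [roll, pitch, yaw] about the fixed x, y, z axes, in that order (R = Rz(yaw) Ry(pitch) Rx(roll)).
In Python, from station import robot, capture, cut_out, tip_of gives the robot as it stands.
- The arm moves only by the tool jog_arm, never from a script. Its argument "commands" is a list that holds one entry, the list of rows, each a list of 6 numbers: the shift along the tool's x, y, z in mm, then the turn, a rotation vector about the tool's x, y, z in degrees. A call has 1 to 10 rows; each row is the pose to reach, as a shift and turn from the pose commanded when the call began, along the tool's axes at that moment; what a row does not reach only later rows make up. A row lasts 1/10 s, in which the tool goes at most 50 mm and 8.59 degrees, less where a joint would pass 70% of its speed; a pose out of reach is approached as far as the arm can. A call with a gripper value outside its range is refused whole. "grip" is the opening in per cent of the stroke, from 0 (shut) to 100 (fully open), set as the call begins (left out, the last holds). The fingers move at their own pace and stop on an object; "newtons" is the grip in N (left out, the last holds). Time passes only in rows, so rows that repeat a pose let the fingers close. It gives the time, the measured TCP pose, the force, the opening and the grip force at its end, in the units of the state.
- robot.sense(): the state, without advancing time (a new reading comes with each control period).
- capture(name): name is "scene" or "side" or "wrist"; returns a dict with "image" (384x512x3 uint8, blue, green, red), "mtx" (3x3 intrinsics, pixels), "k1" (the pictures are not rectified: a ray, as slopes to the right and down, at radius r is drawn at 1 + k1 r^2 times it, then the intrinsics apply), "extrinsics" (4x4, takes a point from world to camera coordinates). Camera axes: x right, y down, z forward; pixel columns grow to the right and rows downward; lengths in m; the calibration is good to about 2 mm. A picture is of the moment at which its call begins. There is no depth.
- robot.job_done(): hands the job in; it is judged then, once.
Trained networks look in the newest picture that a camera, given by its name, has taken for a name from the list of things; names that differ only in an ending like _2 or _b are one class to them, and where a whole thing is asked for, a point or a joint stands for the part that bears it (a point fixed in the world has none). Each returns a list of dicts, best first, with "p" (0 to 1); they miss things now and then, are a little off and sometimes report something else, mostly with a low value. They report only what shows in the picture. A call takes as long as a camera call. They do not tell look-alikes from the thing itself.
- cut_out(camera, thing): "region" (384x512 bool, what is visible of it) and "extent" ([left, top, right, bottom] in pixels, round what is visible of it).
- tip_of(camera, thing): "uv" ([column, row] in pixels: a listed point, or the origin of a listed thing).
The state is a dict: "clock": time; "joint_pos": joint angles; "qvel": joint speeds; "tau": joint torques, N m; "position": TCP position; "tool_rot": TCP orientation; "contact_force": force on the tool from outside, world axes, zero at the start; "wrist_torque": the same for the moment, N m; "opening": opening from 0.0 (shut) to 1.0 (fully open); "grip_force": force on a finger pad.
Only numpy, scipy, OpenCV 4.12 (cv2) and the standard library are available. Lean on these libraries where they do the work, as an engineer would, in place of code of your own. Each camera call takes 0.05 s, during which the arm holds its last target. There are 200 camera calls.

## Working session

There is one attempt and no reset: what is moved stays moved. The work goes in short steps, Python scripts to look and compute and a tool call to move; the robot and the scene stay as the last step left them, time stands still between calls to the robot, and variables do not carry over. Pictures are saved under pics/ and viewed, at most 10 in all, crops included, and the job is handed in when it is done.

Besides the shell and the picture viewer there is one more tool, called after ">>>" by a JSON object that holds its "fn" and its "kwargs". jog_arm: Moves the arm, as the interface text tells. Its arguments: {"type":"object","properties":{"commands":{"type":"array"},"grip":{"type":"number"},"newtons":{"type":"number"}},"required":["commands"]}

```bash
mkdir -p pics
cat > h.py <<'E'
import numpy as np, cv2
from scipy.spatial.transform import Rotation as R
from station import robot, capture, cut_out, tip_of
def ray(c,uv):
    K=c["mtx"];d=np.array([(uv[0]-K[0,2])/K[0,0],(uv[1]-K[1,2])/K[1,1]]);s=d.copy()
    for _ in range(30): s=d/(1+c["k1"]*(s@s))
    E=np.array(c["extrinsics"]);Rt=E[:3,:3].T
    v=Rt@np.r_[s,1];return -Rt@E[:3,3],v/np.linalg.norm(v)
def tri(rays):
    A=0;b=0
    for o,v in rays:
        P=np.eye(3)-np.outer(v,v);A=A+P;b=b+P@o
    x=np.linalg.solve(A,b);return x,[round(1e3*np.linalg.norm((np.eye(3)-np.outer(v,v))@(x-o)),1) for o,v in rays]
def atz(c,uv,z):
    o,v=ray(c,uv);return o+v*(z-o[2])/v[2]
E
python3 - <<'E'
from h import *
ims=[]
for n in ["scene","side"]:
    c=capture(n);ims.append(c["image"])
    for t,z in [("bead_pan_bar",.054),("other_pan_bar",.054),("bead1",.06)]:
        for d in tip_of(n,t): print(n,t,round(d["p"],2),np.round(d["uv"]),np.round(atz(c,d["uv"],z),3))
cv2.imwrite("pics/a.png",ims[0]);cv2.imwrite("pics/b.png",ims[1])
s=robot.sense();print(s["position"],s["tool_rot"],s["clock"])
E
```

```text
scene bead_pan_bar 0.81 [248. 125.] [ 0.462 -0.209  0.054]
scene other_pan_bar 0.87 [348. 263.] [0.435 0.156 0.054]
scene bead1 0.63 [230. 187.] [ 0.562 -0.068  0.06 ]
scene bead1 0.6 [213. 132.] [ 0.54  -0.216  0.06 ]
scene bead1 0.6 [272. 178.] [ 0.478 -0.055  0.06 ]
scene bead1 0.51 [208. 153.] [ 0.57  -0.166  0.06 ]
scene bead1 0.51 [188. 202.] [ 0.647 -0.07   0.06 ]
scene bead1 0.45 [288. 140.] [ 0.404 -0.129  0.06 ]
side bead_pan_bar 0.91 [289. 263.] [ 0.46  -0.213  0.054]
side other_pan_bar 0.92 [157. 177.] [0.442 0.157 0.054]
side bead1 0.7 [318. 240.] [ 0.534 -0.218  0.06 ]
side bead1 0.66 [339. 243.] [ 0.555 -0.25   0.06 ]
side bead1 0.61 [309. 220.] [ 0.564 -0.173  0.06 ]
side bead1 0.54 [240. 280.] [ 0.372 -0.183  0.06 ]
side bead1 0.5 [277. 222.] [ 0.518 -0.131  0.06 ]
side bead1 0.49 [241. 241.] [ 0.434 -0.121  0.06 ]
side bead1 0.42 [310. 198.] [ 0.617 -0.134  0.06 ]
[0.18635683 0.5965222  0.30251963] [-3.14130949e+00  2.35252377e-05  2.83878731e+00] 0.4
```

View pics/a.png

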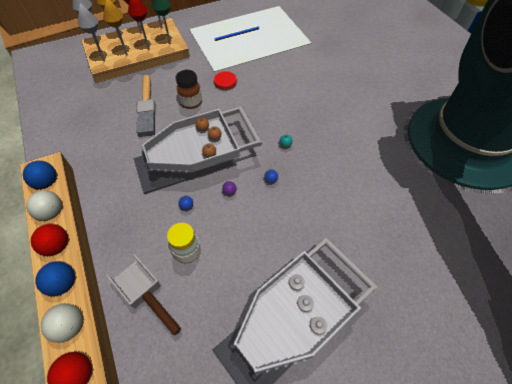

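View pics/b.png

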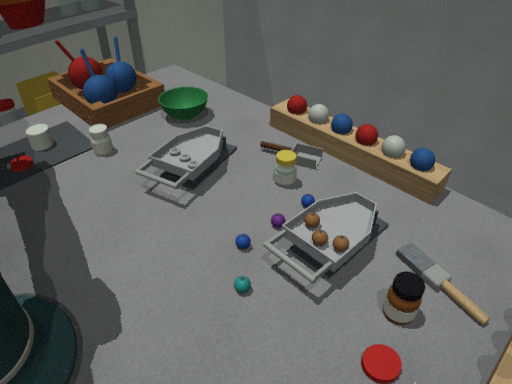

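Bead pan is the right one: scene shows three brown beads around (208,135), bar at (248,125). In the side view its bar is at (289,263) and its narrow end near (376,203). The metal-cap pan is the left one (scene bar (348,263)). Blue, purple and turquoise balls lie loose beside the bead pan.

Run:
```python
from h import *
cs={n:capture(n) for n in ["scene","side"]}
b=[]
for n in cs: b.append(ray(cs[n],tip_of(n,"bead_pan_bar")[0]["uv"]))
x,e=tri(b);print("bar",x.round(4),e)
for n,p in [("scene",[(146,156),(237,110),(260,142)]),("side",[(376,200),(267,243),(318,277)])]:
    for uv in p: print(n,uv,atz(cs[n],uv,.066 if uv in[(146,156),(376,200)] else .056).round(3))
s=robot.sense();Rm=R.from_euler("xyz",s["tool_rot"]).as_matrix();print(Rm.round(3))
E=np.array(capture("wrist")["extrinsics"]);Rc=E[:3,:3].T;print("cam in tool",(Rm.T@(-Rc@E[:3,3]-s["position"])).round(3),(Rm.T@Rc[:,2]).round(2))
```

```text
bar [ 0.4628 -0.2059  0.0524] [np.float64(1.1), np.float64(1.1)]
scene (146, 156) [ 0.689 -0.206  0.066]
scene (237, 110) [ 0.467 -0.259  0.056]
scene (260, 142) [ 0.459 -0.151  0.056]
side (376, 200) [ 0.7   -0.236  0.066]
side (267, 243) [ 0.467 -0.154  0.056]
side (318, 277) [ 0.47  -0.268  0.056]
[[-0.955  0.298 -0.   ]
 [ 0.298  0.955 -0.   ]
 [-0.    -0.    -1.   ]]
cam in tool [ 0.072  0.    -0.083] [-0.25 -0.    0.97]
```

>>> {"fn": "jog_arm", "kwargs": {"commands": [[[-332,-344,0,0,0,36],[-332,-344,0,0,0,36],[-332,-344,0,0,0,36],[-332,-344,0,0,0,36],[-332,-344,0,0,0,36],[-332,-344,0,0,0,36],[-332,-344,0,0,0,36],[-332,-344,0,0,0,36],[-332,-344,0,0,0,36],[-332,-344,0,0,0,36]]], "grip": 43}}

```text
clock: 1.65
position: [0.4018, 0.1659, 0.3031]
tool_rot: [3.141, 0.0, 2.207]
contact_force: [0.3, 0.3, -0.9]
opening: 0.428
grip_force: 0.0
```

>>> {"fn": "jog_arm", "kwargs": {"commands": [[[-335,-172,0,0,0,36.5],[-335,-172,0,0,0,36.5],[-335,-172,0,0,0,36.5],[-335,-172,0,0,0,36.5],[-335,-172,0,0,0,36.5],[-335,-172,0,0,0,36.5],[-335,-172,0,0,0,36.5],[-335,-172,0,0,0,36.5],[-335,-172,0,0,0,36.5],[-335,-172,0,0,0,36.5]]]}}

```text
clock: 2.65
position: [0.4625, -0.2024, 0.3025]
tool_rot: [-3.141, 0.0, 1.572]
contact_force: [0.3, -0.1, 1.4]
opening: 0.432
grip_force: 0.0
```

Run:
```python
from h import *
c=capture("wrist");cv2.imwrite("pics/c.png",c["image"])
r=[]
t=tip_of("wrist","bead_pan_bar");print(t)
s=robot.sense();print(s["position"],s["tool_rot"],s["joint_pos"])
if t:
    print(atz(c,t[0]["uv"],.054).round(4))
    for n in ["scene","side"]:
        k=capture(n);u=tip_of(n,"bead_pan_bar")
        if u: r.append(ray(k,u[0]["uv"]));print(n,u[0])
    print(tri(r+[ray(c,t[0]["uv"])]))
```

```text
[{'uv': [250.0, 187.8], 'p': 0.57}]
[ 0.46271717 -0.20123825  0.3026408 ] [-3.14151985e+00 -4.44960467e-04  1.57466725e+00] [-0.3041727   0.25280575  0.76402557  1.92810391 -0.20264365  1.03842578
  0.55156018]
[ 0.4592 -0.2076  0.054 ]
scene {'uv': [246.3, 123.3], 'p': 0.92}
side {'uv': [289.7, 259.0], 'p': 0.67}
(array([ 0.46291099, -0.20900064,  0.05885231]), [np.float64(2.5), np.float64(2.0), np.float64(4.4)])
```

View pics/c.png

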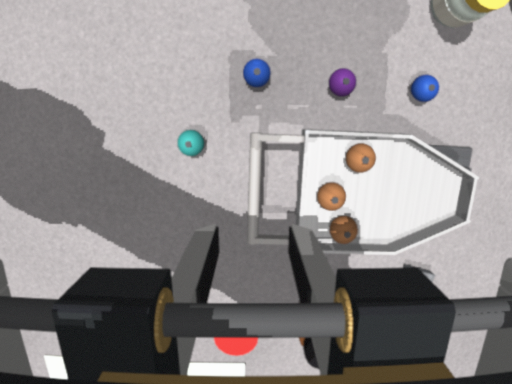

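The wrist view shows the bar running from about (258,137) to (255,241), with its middle near (256,189). The narrow end wall spans (475,177)–(467,222), and the three brown beads are in the pan.

Run:
```python
from h import *
c=capture("wrist")
for uv,z in [((258,137),.06),((255,241),.06),((256.5,189),.06),((475,177),.066),((467,222),.066),((306,131),.066),((301,247),.066),((414,136),.066),((391,250),.066)]: print(uv,atz(c,uv,z).round(4))
```

```text
(258, 137) [ 0.4674 -0.1541  0.06  ]
(255, 241) [ 0.4651 -0.2629  0.06  ]
(256.5, 189) [ 0.4663 -0.2064  0.06  ]
(475, 177) [ 0.6926 -0.1908  0.066 ]
(467, 222) [ 0.6921 -0.2399  0.066 ]
(306, 131) [ 0.5133 -0.1476  0.066 ]
(301, 247) [ 0.5133 -0.2671  0.066 ]
(414, 136) [ 0.6205 -0.1506  0.066 ]
(391, 250) [ 0.6104 -0.271   0.066 ]
```

>>> {"fn": "jog_arm", "kwargs": {"commands": [[[-7,2.5,40,0,0,1.7],[-7,2.5,80,0,0,1.7],[-7,2.5,110,0,0,1.7],[-7,2.5,120,0,0,1.7],[-7,2.5,120,0,0,1.7]]]}}

```text
clock: 3.5
position: [0.4649, -0.2091, 0.1822]
tool_rot: [-3.14, -0.0, 1.544]
contact_force: [0.1, -0.7, 0.3]
opening: 0.43
grip_force: 0.0
```

Run:
```python
from h import *
c=capture("wrist");cv2.imwrite("pics/d.png",c["image"])
print([(t["p"],t["uv"],atz(c,t["uv"],.054).round(4)) for t in tip_of("wrist","bead_pan_bar")])
s=robot.sense();print(s["position"],s["tool_rot"])
```

```text
[(0.92, [251.5, 220.6], array([ 0.4638, -0.2087,  0.054 ]))]
[ 0.4657241  -0.20947513  0.18397089] [3.14019827e+00 4.03155065e-04 1.54376813e+00]
```

View pics/d.png

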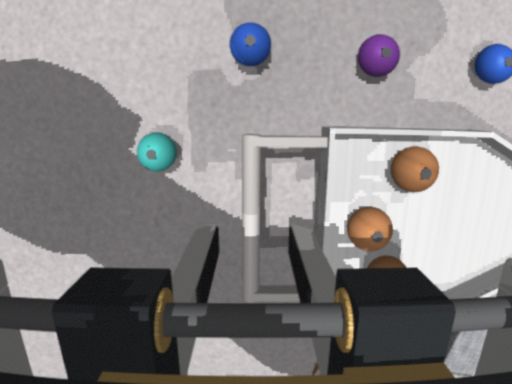

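The bar runs vertically at column ~252, between the two fingers (~215 and ~297). The blue, purple and turquoise balls are well clear, so I'll descend.

>>> {"fn": "jog_arm", "kwargs": {"commands": [[[0,0,20,0,0,0],[0,0,40,0,0,0],[0,0,48,0,0,0],[0,0,51,0,0,0],[0,0,51,0,0,0]]]}}

```text
clock: 4.1
position: [0.4655, -0.2094, 0.1325]
tool_rot: [3.141, 0.0, 1.544]
contact_force: [0.8, -0.1, -0.1]
opening: 0.429
grip_force: 0.0
```

>>> {"fn": "jog_arm", "kwargs": {"commands": [[[0,0,0,0,0,0],[0,0,0,0,0,0],[0,0,0,0,0,0],[0,0,0,0,0,0],[0,0,0,0,0,0],[0,0,0,0,0,0],[0,0,0,0,0,0],[0,0,0,0,0,0]]], "grip": 0, "newtons": 25}}

```text
clock: 4.9
position: [0.4634, -0.2093, 0.1316]
tool_rot: [-3.138, -0.001, 1.543]
contact_force: [-15.2, 1.4, 14.7]
opening: 0.12
grip_force: 25.0
```

>>> {"fn": "jog_arm", "kwargs": {"commands": [[[0,-1.7,-4,0,0,0],[0,-1.4,-8,0,0,0],[0,-1,-12,0,0,0],[0,-0.5,-16,0,0,0],[0,0.1,-20,0,0,0],[0,0.7,-24,0,0,0],[0,1.4,-28,0,0,0],[0,2.2,-32,0,0,0],[0,3,-36,0,0,0],[0,3.9,-40,0,0,0]]]}}

```text
clock: 5.9
position: [0.4688, -0.2093, 0.1719]
tool_rot: [-3.141, -0.0, 1.544]
contact_force: [-4.6, -1.6, -6.5]
opening: 0.119
grip_force: 25.0
```

Run:
```python
from h import *
c=capture("side");cv2.imwrite("pics/e.png",c["image"][120:330,180:460].repeat(2,0).repeat(2,1))
s=robot.sense();print(s["position"],s["contact_force"],s["wrist_torque"],s["opening"])
```

```text
[ 0.4689867  -0.20939051  0.17241317] [-7.34984248 -0.1356896   2.77733466] [-0.09678851  1.96461845 -0.02299165] 0.12159043426837338
```

View pics/e.png

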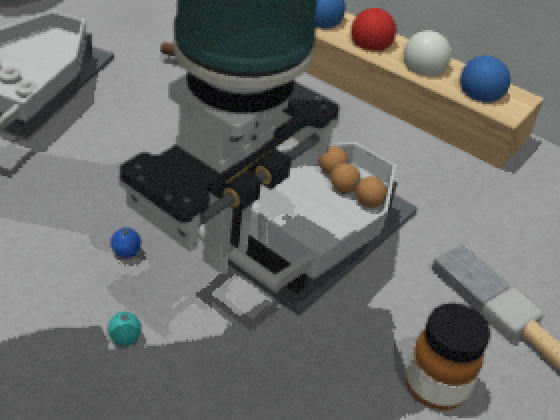

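>>> {"fn": "jog_arm", "kwargs": {"commands": [[[0,0.4,-3.9,0,0,0],[0,1.3,-7.8,0,0,0],[0,2.4,-11.7,0,0,0],[0,3.6,-15.5,0,0,0],[0,4.9,-19.3,0,0,0],[0,6.2,-23.2,0,0,0],[0,7.5,-26.9,0,0,0],[0,9,-30.7,0,0,0],[0,10.5,-34.4,0,0,0],[0,12.1,-38.1,0,0,0]]]}}

```text
clock: 6.95
position: [0.481, -0.2097, 0.21]
tool_rot: [-3.141, -0.0, 1.544]
contact_force: [-5.2, -2.3, -6.2]
opening: 0.12
grip_force: 25.0
```

>>> {"fn": "jog_arm", "kwargs": {"commands": [[[0,1.3,-3.7,0,0,0],[0,2.9,-7.3,0,0,0],[0,4.6,-10.9,0,0,0],[0,6.4,-14.5,0,0,0],[0,8.3,-18.1,0,0,0],[0,10.2,-21.6,0,0,0],[0,12.2,-25.1,0,0,0],[0,14.3,-28.5,0,0,0],[0,16.4,-31.9,0,0,0],[0,18.6,-35.3,0,0,0]]]}}

```text
clock: 7.95
position: [0.4993, -0.2103, 0.2453]
tool_rot: [-3.14, -0.0, 1.543]
contact_force: [-8.1, -2.0, -2.9]
opening: 0.119
grip_force: 25.0
```

>>> {"fn": "jog_arm", "kwargs": {"commands": [[[0,0,0,0,0,0],[0,0,0,0,0,0],[0,0,0,0,0,0]]]}}

```text
clock: 8.25
position: [0.4995, -0.2103, 0.2457]
tool_rot: [-3.141, -0.0, 1.544]
contact_force: [-10.1, -0.8, 6.3]
opening: 0.119
grip_force: 25.0
```

Run:
```python
from h import *
c=capture("side");cv2.imwrite("pics/f.png",c["image"][120:330,180:460].repeat(2,0).repeat(2,1))
```

```text
(no output)
```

View pics/f.png

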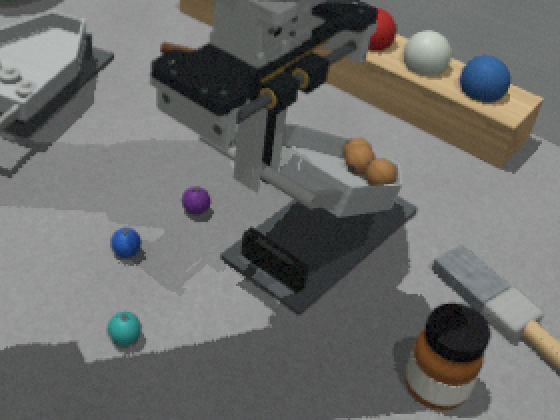

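>>> {"fn": "jog_arm", "kwargs": {"commands": [[[0,-1,0,0,0,0],[0,-1,0,0,0,0],[0,-1,0,0,0,0],[0,-1,0,0,0,0],[0,-1,0,0,0,0],[0,-1,0,0,0,0]]], "grip": 40}}

```text
clock: 8.9
position: [0.4988, -0.2101, 0.2451]
tool_rot: [3.141, 0.0, 1.544]
contact_force: [-0.7, 0.5, 0.6]
opening: 0.4
grip_force: 0.0
```

>>> {"fn": "jog_arm", "kwargs": {"commands": [[[0,0,-10,0,0,0],[0,0,-25,0,0,0],[0,0,-45,0,0,0],[0,0,-75,0,0,0],[0,0,-110,0,0,0],[0,0,-140,0,0,0],[0,0,-150,0,0,0],[0,0,-150,0,0,0]]]}}

```text
clock: 9.7
position: [0.499, -0.2104, 0.397]
tool_rot: [3.139, 0.0, 1.544]
contact_force: [-0.2, 0.4, 0.0]
opening: 0.398
grip_force: 0.0
```

Run:
```python
from h import *
a=[];r=[]
for n in ["scene","side"]:
    c=capture(n);a.append(c["image"]);t=tip_of(n,"bead_pan_bar");print(t[:1])
    if t:r.append(ray(c,t[0]["uv"]))
if len(r)==2:print(tri(r))
cv2.imwrite("pics/g.png",np.hstack([a[0][60:320,100:390],a[1][60:320,180:470]]))
```

```text
[]
[{'uv': [308.2, 200.5], 'p': 0.8}]
```

View pics/g.png

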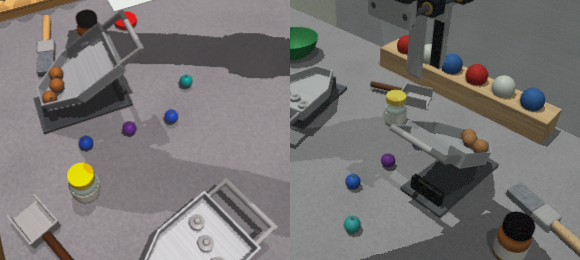

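The pan stands tipped with all three beads at its low end (scene crop about (55,85)). The cap pan and the loose balls haven't moved. I'll check the angle and hand in.

Run:
```python
from h import *
c=capture("side");o,v=ray(c,tip_of("side","bead_pan_bar")[0]["uv"]);p=o+v*(-.2095-o[1])/v[1]
k=capture("scene");print(p.round(4),tri([(o,v),ray(k,(229,88))]))
a=np.degrees(np.arcsin((p[2]-.040)/.2304))-3.5;print(a)
if 26<a<34: print(robot.job_done())
```

```text
[ 0.4935 -0.2095  0.1699] (array([ 0.49688186, -0.20948419,  0.16880292]), [np.float64(2.2), np.float64(2.2)])
30.817462249746796
the job is handed in; nothing more can be done
None
```

I tipped the bead pan up by about 30 degrees and let go; it stayed standing on its hinge with all three beads in the low end, the cap pan was not touched, and I handed the job in at about 10 s.

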